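# Fit a flow-cell cartridge and set its clamp screw

## Task

Fit the flow-cell cartridge into its sloping holder: slide it nose first under the bridge, over the sprung gate, until it is fully home against the back stop and the gate has popped up behind it. Then turn the wing screw on the bridge clockwise until it bottoms, and back it off one eighth of a turn (45 degrees) so that the pad's spring carries the preload. Leave the cartridge seated and the jar, the timer and the carton near the work where they stand.

Things in the scene. Friction and masses are not known exactly. Their poses are not given: they have to be found in the camera images.
- cartridge_centre (a point): Middle of the flow-cell cartridge's body, half-way up (11 mm above its underside): a loose flat block, about 200 g, 130 mm long (its y), 50 mm wide (x), 22 mm thick (z, out of its top), with an aluminium underside and a white top with small steel ports. The tapered metal nose is its -y end, the black pull fin stands at the rear (+y) end. At the start it lies flat on the worktop, fin up.
- cartridge_fin (a point): Grip point on the cartridge's black pull fin, 43 mm behind the cartridge's middle (+y) and 35 mm above it (z); same axes as the cartridge. The fin is 36 mm long (y), 13 mm thick (x) and 32 mm tall, from 24 mm below to 8 mm above this point; grip it across its 13 mm.
- bed: Bed of the holder, a grey and aluminium stand fixed to the worktop. It slopes 30 degrees, rising away from the robot. Origin on its surface, 54 mm above the worktop; x = up the slope, y = level, to the left, z = square out of the bed. The bed is 108 mm wide (x), from y = -88 to its entry edge at +100 mm. The cartridge goes in from the left, moving to -y, flat on the bed.
- bed_home (a point): Where the cartridge's middle lies when home: on the bed at x = 0, y = -3, z = 11 mm (axes of the bed). The back stop's face is 65 mm from here towards -y. Guide rails 12 mm high and 53 mm apart, centred on the cartridge's path, run from bed y = 0 to -68 mm; their mouths flare to 67 mm apart at y = +32 mm.
- bridge_top (a point): Centre of the top of the bridge, an aluminium beam across the bed, 46 mm above it at bed x = 0, y = -38 mm (axes of the bed). It is 36 mm wide (y), 96 mm long (x), its underside 33 mm above the bed; the cartridge's front half goes under it. The clamp screw goes through it, square to the bed.
- gate (a joint): Spring gate, rad: a steel tongue 20 mm wide and 32 mm long in a slot of the bed, hinged at bed y = +96 mm; its free end, at y = +64 mm, stands 8 mm proud at 0 (up) and is flush at 0.25. The cartridge, lowered on it or sliding over it, pushes it down (some 4 N); it springs up behind the rear end of a cartridge that is home.
- screw (a joint): Clamp screw, rad; grows as it is turned clockwise, seen from above its wing. It bottoms at 4.0 (hard stop: its shoulder meets the bridge); at the start it is 1.9 to 2.7 short of that and its sprung pad clears the cartridge. It feeds 10 mm a turn and stays where it is left (friction 0.05 N m, a little more once the pad presses).
- screw_grip (a point): On the screw's axis, at the height to grip its black wing; x = along the wing, z = out along the axis (square to the bed). The wing is 64 mm long (x), 13 mm thick (y) and 29 mm tall, from 22 mm below to 7 mm above this point; the hub under it is 33 mm across. The point is 79 mm above the bed when the screw is bottomed, up to 6 mm more before.
- jar: Blue jar, bystander, 49 mm across and 63 mm high, stands upright; origin at the centre of its underside.
- timer: White timer, bystander, 58 x 68 x 18 mm, lies flat; origin at the centre of its underside.
- carton: Small white carton, bystander, 60 x 90 x 45 mm; origin at the centre of its underside.

How it is judged:
On the way, in this order (a step that is already met when the one before it is completed fails the run):
1. the cartridge lies home on the bed and the gate is up behind it (y of cartridge_centre in the frame of bed between -0.008 and 0.002 m and x of cartridge_centre in the frame of bed between -0.004 and 0.004 m and z of cartridge_centre in the frame of bed between 0.008 and 0.014 m and angle between the y axis of cartridge_centre and the y axis of bed, either way round below 0.08 rad and value of joint gate below 0.08 rad), for 0.2 s.
2. with the cartridge home, the screw is turned in until it bottoms (all of step 1 and value of joint screw above 3.92 rad), for 0.2 s.
At the end, for the whole second after the job is handed in: The cartridge is flat on the bed, within 5 mm of the back-stop position (4 mm across), at rest, with the gate up behind it (under 0.08 rad); the screw stands 45 degrees back from bottom, give or take 15 degrees (2.95 to 3.48 rad); nothing is held (all of step 1 and value of joint screw between 2.95 and 3.48 rad and linear speed of cartridge below 0.02 m/s); the robot touches nothing.
It fails at once if the jar is pushed away by more than 30 mm or tipped (distance of jar from where it was at the start of the episode above 0.03 m or angle between jar's own z axis and vertical above 0.35 rad).
It fails at once if the timer is pushed away by more than 30 mm or tipped (distance of timer from where it was at the start of the episode above 0.03 m or angle between timer's own z axis and vertical above 0.35 rad).
It fails at once if the carton is pushed away by more than 30 mm or tipped (distance of carton from where it was at the start of the episode above 0.03 m or angle between carton's own z axis and vertical above 0.35 rad).
It also fails if it takes over 56 s, if anything falls off the work surface, if the arm or the gripper's body presses on something with over 40 N, if the wrist force passes 120 N, or if a joint passes its speed limit or range.

## Robot

A 6-joint arm with a two-finger parallel gripper is mounted at the origin on a cart in front of the work surface, level with it; the furniture and walls round the work are solid. World frame = base frame: x ahead of the robot, y to its left, z up, the work surface at z = 0. Lengths are in m, angles in rad, forces in N, time in s.
With the tool pointing down it reaches from about 0.4 to 0.925 m from the base axis. Payload 12.5 kg.
Tool frame: the origin (TCP) lies on the centre line of the jaws, within the pads' length; the fingertips stand 25 mm ahead of it and the grasp point (between the pads) lies 6 mm ahead of it; z points along the fingers, y is the direction in which the jaws open and shut (so a half turn about z gives the same grasp; the last joint's range is limited). The gripper opens to 95 mm and grips with 3 to 60 N. Pads are 20 mm wide; open, the fingers measure 119 mm over their backs; the gripper's body (75 mm by 180 mm) begins 59 mm behind the grasp point.
Start: joints at [1.208, 0.491, 1.559, -0, 1.092, -0.106], TCP at [0.159, 0.605, 0.24] pointing down, gripper open.
Joint ranges: [-3.1, 3.1], [-0.84, 2.19], [0.05, 2.79], [-1.13, 4.28], [0.06, 2.93], [-2.69, 2.69]. Speed limits (rad/s): [2.22, 2.22, 2.79, 3.14, 3.14, 3.14].

## Interface

Orientations are given as a unit quaternion [x, y, z, w].
In Python, from plant import * gives the robot as it stands.
- The arm moves only by the tool send_rows, never from a script. Its argument "plan" is a list of rows, each a list of 2 entries, a list of its own where there are three numbers: the shift along the tool's x, y, z in mm, then the turn about the tool's z in rad. In form: [[[x, y, z], twist], ...]. A call has 1 to 12 rows; each row is the pose to reach, as a shift and turn from the pose commanded when the call began, along the tool's axes at that moment; what a row does not reach only later rows make up. A row lasts 1/10 s, in which the tool goes at most 50 mm and 8.59 degrees, less where a joint would pass 70% of its speed; a pose out of reach is approached as far as the arm can. A call with a gripper value outside its range is refused whole. "grip" is the finger opening in mm, from 0 to 95.1, set as the call begins (left out, the last holds). The fingers move at their own pace and stop on an object; "newtons" is the grip in N (left out, the last holds). Time passes only in rows, so rows that repeat a pose let the fingers close. It gives the time, the measured TCP pose, the force and the opening at its end, in the units of the state.
- read_state(): the state, without advancing time (a new reading comes with each control period).
- snapshot(name): name is "scene" or "top" or "wrist"; returns the picture (480x640x3 uint8, blue, green, red); there is no depth.
- camera_params(name): a dict with "fx", "fy", "cx", "cy" (pixels), "k1" (the pictures are not rectified: a ray, as slopes to the right and down, at radius r is drawn at 1 + k1 r^2 times it, then the intrinsics apply), "origin" and "orientation" of the camera in the world. Camera axes: x right, y down, z forward; pixel columns grow to the right and rows downward; lengths in m; the calibration is good to about 2 mm. A picture is of the moment at which its call begins: read the wrist's pose just before it. camera_params takes no time and is no camera call; for the wrist camera it gives the pose at the moment of the call.
- sign_off(): hands the job in, once; it reports no verdict.
The state is a dict: "time_s": time; "qpos": joint angles; "joint_vel": joint speeds; "joint_torque": joint torques, N m; "tcp_pos": TCP position; "tool_rot": TCP orientation; "ft_force": force on the tool from outside, world axes, zero at the start; "wrist_torque": the same for the moment, N m; "grip_width": finger opening in m.
Only numpy, scipy, OpenCV 4.12 (cv2) and the standard library are available. Lean on these libraries where they do the work, as an engineer would, in place of code of your own. Each camera call takes 0.05 s, during which the arm holds its last target. There are 200 camera calls.

## Working session

There is one attempt and no reset: what is moved stays moved. The work goes in short steps, Python scripts to look and compute and a tool call to move; the robot and the scene stay as the last step left them, time stands still between calls to the robot, and variables do not carry over. Pictures are saved under pics/ and viewed, about 8 in all and at most 12, crops included, and the job is handed in when it is done.

Besides the shell and the picture viewer there is one more tool, called after "Emit:" by a JSON object that holds its "op" and its "data". send_rows: Moves the arm, as the interface text tells. Its arguments: {"type":"object","properties":{"plan":{"type":"array"},"grip":{"type":"number"},"newtons":{"type":"number"}},"required":["plan"]}

```bash
ls; mkdir -p pics
python3 - <<'E'
from plant import *
import cv2
s=read_state(); print(s)
for n in("scene","top","wrist"):
    p=camera_params(n); print(n,p)
    im=snapshot(n); cv2.imwrite(f"pics/{n}0.png",im)
E
```

```text
pics
{'time_s': 0.0, 'qpos': array([ 1.20843243e+00,  4.91541905e-01,  1.55946411e+00, -5.44188222e-05,
        1.09169436e+00, -1.05611217e-01]), 'joint_vel': array([-6.97846879e-05,  1.92495721e-03,  9.62354735e-04,  2.25576795e-03,
        2.10647960e-03,  4.21687070e-04]), 'joint_torque': array([ 1.15516879e-03, -6.12659240e+01, -2.58175313e+01,  6.92269346e-02,
        4.83333401e-02, -1.20251811e-04]), 'tcp_pos': array([0.15862975, 0.60430279, 0.23906765]), 'tool_rot': array([ 1.28011541e-01,  9.91772523e-01, -5.44366454e-04, -1.04936485e-04]), 'ft_force': array([-0.75900609,  0.26434248, -0.022215  ]), 'wrist_torque': array([-0.01831288,  0.00602377, -0.00762071]), 'grip_width': 0.09529067838807784}
scene {'fx': 579.6962756439889, 'fy': 579.6962756439889, 'cx': 319.65768705735104, 'cy': 234.07558941494608, 'k1': -0.015431424793149589, 'origin': array([ 0.1697732 , -0.8535269 ,  0.71520007]), 'orientation': array([ 0.90740917, -0.21236636,  0.07989228, -0.35373204])}
top {'fx': 517.2400201043733, 'fy': 517.2400201043733, 'cx': 321.2421550897334, 'cy': 244.28132357689438, 'k1': -0.07528482161713786, 'origin': array([ 0.2910719 , -0.3385539 ,  0.93840861]), 'orientation': array([-0.70072228,  0.70846268, -0.06075591,  0.05811755])}
wrist {'fx': 345.80600427988446, 'fy': 345.80600427988446, 'cx': 314.97107527979324, 'cy': 239.6869790942882, 'k1': -0.06867523073351385, 'origin': array([0.09078195, 0.62182081, 0.38381583]), 'orientation': array([0.78533326, 0.60599139, 0.07719918, 0.1003314 ])}
```

View pics/scene0.png

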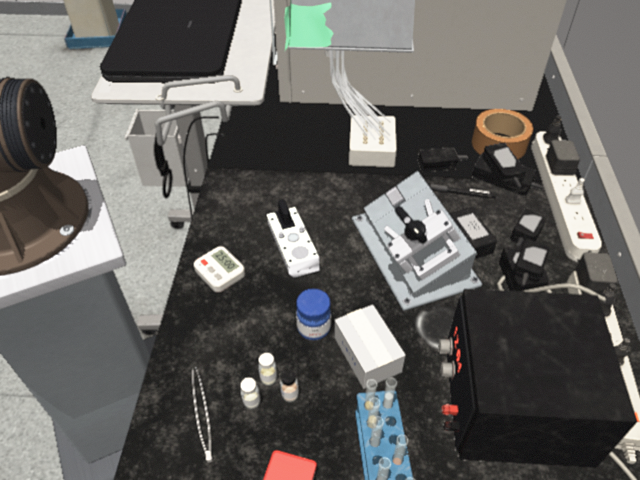

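View pics/top0.png

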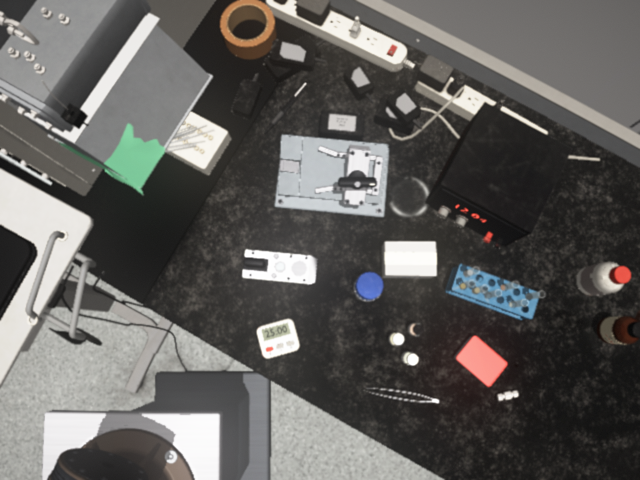

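View pics/wrist0.png

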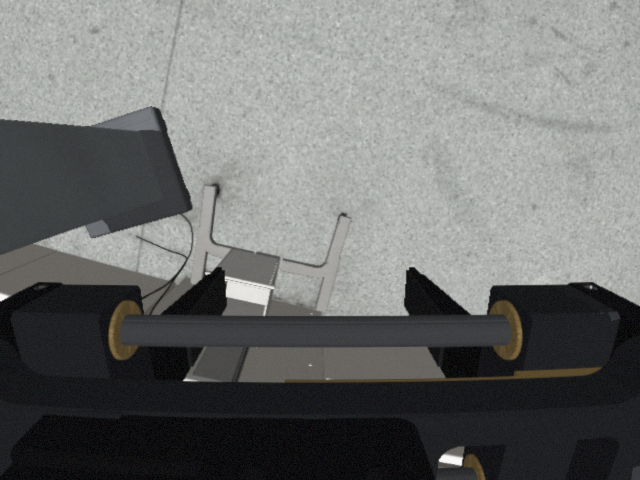

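The scene view shows the cartridge at (293,240) and its fin at (284,215). The holder is at (415,240) with its wing at (412,228). In the top view the cartridge is at (280,266), the holder at (332,176) and the wing at (357,182). The wrist sees only floor. Next I'll enlarge the work area.

```bash
cat > h.py <<'E'
import numpy as np, cv2
from scipy.spatial.transform import Rotation as R
from plant import *
def ray(p,uv):
    K=np.array([[p['fx'],0,p['cx']],[0,p['fy'],p['cy']],[0,0,1]])
    # model: d = s(1+k1 r^2), r undistorted slope -> cv2 k1
    s=cv2.undistortPoints(np.array([[uv]],float),K,np.array([p['k1'],0,0,0,0.]))[0,0]
    return np.array(p['origin']),R.from_quat(p['orientation']).apply([s[0],s[1],1])
def onz(p,uv,z):
    o,d=ray(p,uv); return o+d*(z-o[2])/d[2]
def proj(p,X):
    c=R.from_quat(p['orientation']).inv().apply(np.atleast_2d(X)-p['origin'])
    s=c[:,:2]/c[:,2:]; s=s*(1+p['k1']*(s**2).sum(1))[:,None]
    return s*[p['fx'],p['fy']]+[p['cx'],p['cy']]
def tri(p1,u1,p2,u2):
    o1,d1=ray(p1,u1);o2,d2=ray(p2,u2)
    t=np.linalg.lstsq(np.c_[d1,-d2],o2-o1,rcond=None)[0]
    a,b=o1+t[0]*d1,o2+t[1]*d2
    return (a+b)/2,np.linalg.norm(a-b)
E
python3 - <<'E'
from h import *
t=cv2.imread('pics/top0.png');s=cv2.imread('pics/scene0.png')
a=cv2.resize(t[125:295,235:400],None,fx=3.5,fy=3.5,interpolation=cv2.INTER_CUBIC)[:595]
cv2.imwrite('pics/c1.png',cv2.resize(t[128:293,235:405],None,fx=3.6,fy=3.6,interpolation=cv2.INTER_CUBIC))
cv2.imwrite('pics/c2.png',cv2.resize(s[165:315,255:485],None,fx=3.4,fy=3.4,interpolation=cv2.INTER_CUBIC))
p=camera_params('top')
for uv in [(280,266),(332,176),(369,286),(278,338),(410,258)]: print(uv,onz(p,uv,0.02).round(3))
E
```

```text
(280, 266) [ 0.408 -0.269  0.02 ]
(332, 176) [ 0.575 -0.364  0.02 ]
(369, 286) [ 0.371 -0.427  0.02 ]
(278, 338) [ 0.281 -0.265  0.02 ]
(410, 258) [ 0.42  -0.502  0.02 ]
```

View pics/c1.png

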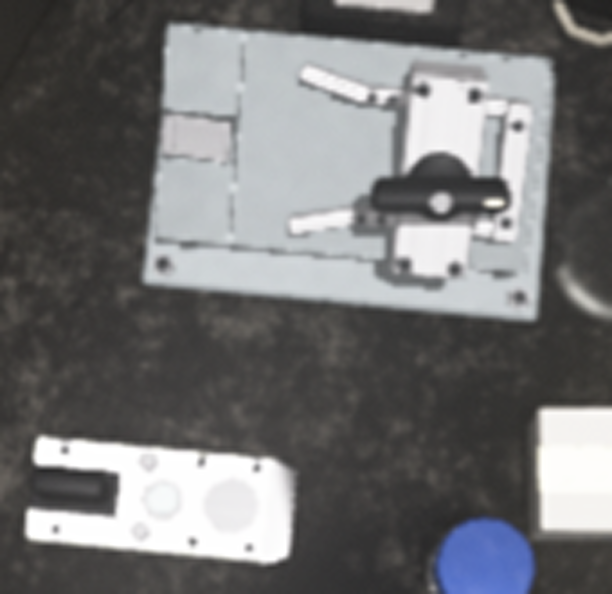

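View pics/c2.png

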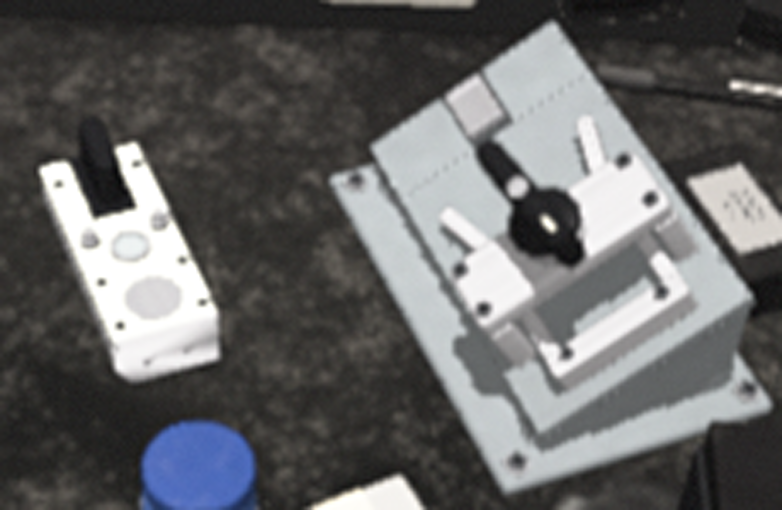

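The crops give me usable points:
- **Top crop:** bed corners at (168,23), (552,57) and (157,240), the gate around (198,137), the wing from (372,193) to (510,195), and the cartridge rear edge from (38,437) to (26,540) with its fin to the left.
- **Scene crop:** the same bed corners at (553,20), (752,297) and (370,148).

The wing lies roughly along the bed's y.

```bash
cat > m1.py <<'E'
from h import *
pt,ps=camera_params('top'),camera_params('scene')
T=lambda u,v:(235+u/3.6-.4,128+v/3.6-.4)
S=lambda u,v:(255+u/3.4-.4,165+v/3.4-.4)
B={'UL':((54,100),T(168,23),S(553,20)),'UR':((54,-88),T(552,57),S(752,297)),'LL':((-54,100),T(157,240),S(370,148))}
c,s_=np.cos(np.pi/6),.5
src=[];dst=[]
for k,(b,t,s) in B.items():
    X,e=tri(pt,t,ps,s); z=.054+b[0]*.001*s_
    a1,a2=onz(pt,t,z),onz(ps,s,z)
    print(k,X.round(4),round(e,4),'z exp',z,a1[:2].round(4),a2[:2].round(4))
    src.append([b[0]*.001*c,b[1]*.001]);dst.append((a1[:2]+a2[:2])/2)
src,dst=np.array(src),np.array(dst)
def kabsch(src,dst):
    a=src-src.mean(0);b=dst-dst.mean(0)
    th=np.arctan2((a[:,0]*b[:,1]-a[:,1]*b[:,0]).sum(),(a*b).sum())
    M=np.array([[np.cos(th),-np.sin(th)],[np.sin(th),np.cos(th)]])
    t=dst.mean(0)-M@src.mean(0); return th,t,M,np.linalg.norm(src@M.T+t-dst,axis=1)
th,t,M,r=kabsch(src,dst); print('bed yaw',th,'org',t,'res',r)
np.savez('bed.npz',th=th,t=t)
# cartridge white top
im=cv2.imread('pics/top0.png'); sub=(im.min(2)>150).astype(np.uint8); m=np.zeros_like(sub); m[240:292,235:325]=sub[240:292,235:325]
m=cv2.morphologyEx(m,cv2.MORPH_CLOSE,np.ones((13,13)))
cn=max(cv2.findContours(m,0,2)[0],key=cv2.contourArea); rect=cv2.minAreaRect(cn); bx=cv2.boxPoints(rect); W=np.array([onz(pt,q,.022) for q in bx]); print('cart box',rect,W.round(4), np.linalg.norm(np.diff(W,axis=0),axis=1))
# fin (top z=.054) dark blob
f1,f2=onz(pt,T(38,484),.054),onz(pt,T(105,485),.054); print('fin top ends',f1,f2)
print('fin tri', tri(pt,T(36,484),ps,S(95,122)))
w1,w2,wc=T(372,193),T(510,195),T(440,200)
bR=R.from_euler('z',th)*R.from_euler('y',-30,degrees=True)
for q in((-3,0,11),):pass
g=lambda x,y,z:np.r_[t,.054]+bR.apply(np.array([x,y,z])/1e3)
for n,p in dict(home=(0,-3,11),finhome=(0,40,46),wing=(0,-38,83),wingtop=(0,-38,92),gate=(0,64,8)).items(): print(n,g(*p).round(4),proj(pt,g(*p)).round(1),proj(ps,g(*p)).round(1))
print('seen wing c',wc,'gate end top',T(235,139), 'scene wing c',S(548,222))
E
python3 m1.py
```

```text
UL [ 0.6322 -0.2744  0.0809] 0.0024 z exp 0.081 [ 0.6334 -0.2748] [ 0.6308 -0.2745]
UR [ 0.6135 -0.4608  0.0784] 0.0033 z exp 0.081 [ 0.6142 -0.4611] [ 0.6099 -0.4622]
LL [ 0.5383 -0.2654  0.0267] 0.0016 z exp 0.027 [ 0.539  -0.2656] [ 0.5374 -0.2655]
bed yaw -0.10301252278813794 org [ 0.57477267 -0.36947484] res [0.00056172 0.00024744 0.00050155]
cart box ((279.328857421875, 266.5733337402344), (73.6282958984375, 29.26859474182129), 5.617580413818359) [[ 0.3882 -0.1998  0.022 ]
 [ 0.4407 -0.2042  0.022 ]
 [ 0.4263 -0.3358  0.022 ]
 [ 0.3741 -0.3301  0.022 ]] [0.05268541 0.13233761 0.05248078]
fin top ends [ 0.41163443 -0.21100451  0.054     ] [ 0.41082362 -0.24319886  0.054     ]
fin tri (array([ 0.41349571, -0.20977482,  0.04982036]), np.float64(0.0026405712975052674))
home [ 0.569  -0.3719  0.0635] [[337.  171.7]] [[416.4 228.5]]
finhome [ 0.556  -0.3273  0.0938] [[311.5 173.9]] [[395.8 198.9]]
wing [ 0.5296 -0.403   0.1259] [[357.8 183.1]] [[409.8 221.9]]
wingtop [ 0.5251 -0.4025  0.1337] [[357.9 184.4]] [[407.5 218.8]]
gate [ 0.5774 -0.3054  0.0609] [[299.3 168. ]] [[398.2 201. ]]
seen wing c (356.82222222222225, 183.15555555555554) gate end top (299.8777777777778, 166.2111111111111) scene wing c (415.7764705882353, 229.89411764705883)
```

```bash
cat > to.py <<'E'
from h import *
import sys
def rel(target,yaw=None):
    s=read_state(); Rt=R.from_quat(s['tool_rot']); d=(np.array(target)-s['tcp_pos'])*1e3
    out=Rt.inv().apply(d).round(1); tw=None
    if yaw is not None:
        y=Rt.as_matrix()[:,1]; a=np.arctan2(y[1],y[0]); dw=(yaw+np.pi/2-a+np.pi/2)%np.pi-np.pi/2
        tw=-dw   # tool z is down
    print('tcp',s['tcp_pos'].round(4),'shift',out,'twist',tw,'t',s['time_s'],'q',s['qpos'].round(2),'F',s['ft_force'].round(1),'w',s['grip_width'])
    return out
if __name__=='__main__': rel(eval(sys.argv[1]),-0.105)
E
python3 to.py "(.42,.2,.24)"; python3 to.py "(.412,-.226,.16)"
python3 - <<'E'
from h import *
p=camera_params('top'); print(proj(p,[[.42,.2,.24],[.412,0,.24],[.412,-.226,.2]]), onz(p,(150,185),.3),onz(p,(210,80),.3),onz(p,(90,215),.1),onz(p,(100,330),0))
print(R.from_quat(read_state()['tool_rot']).as_matrix().round(2))
E
```

```text
tcp [0.1587 0.6044 0.2392] shift [-355.5 -324.7   -0.6] twist -0.15181280681390463 t 0.15 q [ 1.21  0.49  1.56  0.    1.09 -0.11] F [0.  0.8 0.3] w 0.09519096472746978
tcp [0.1587 0.6044 0.2392] shift [-456.  -738.7   79.8] twist -0.15181280681390463 t 0.15 q [ 1.21  0.49  1.56  0.    1.09 -0.11] F [0.  0.8 0.3] w 0.09519096472746978
[[-57.38005598 241.21759282]
 [ 75.62609074 245.27471567]
 [241.16337136 248.21018265]] [ 0.47934715 -0.12188451  0.3       ] [ 0.62417411 -0.19516408  0.3       ] [0.48773937 0.04652415 0.1       ] [0.29687902 0.06070321 0.        ]
[[-0.97  0.25 -0.  ]
 [ 0.25  0.97 -0.  ]
 [ 0.   -0.   -1.  ]]
```

Run:
```python
from h import *
pt,ps=camera_params('top'),camera_params('scene')
c={}
for n in('top','scene'):
    im=cv2.imread(f'pics/{n}0.png').astype(int); m=(im[:,:,1]-im[:,:,2]>50)&(im[:,:,1]-im[:,:,0]>15)
    m[200:]=0
    v,u=np.nonzero(m); c[n]=(u.mean(),v.mean()); print(n,len(u),u.min(),u.max(),v.min(),v.max(), 'botright',(u[np.argmax(u+v)],v[np.argmax(u+v)]))
print(tri(pt,c['top'],ps,c['scene']))
print('white box w/ wires', tri(pt,(205,172),ps,(372,162)))
print('panel corner: top(211,76) scene(413,49)',tri(pt,(211,76),ps,(413,49)))
print('panel base scene',onz(ps,(282,96),0),onz(ps,(556,108),0), 'bench corner',tri(pt,(92,222),ps,(262,98)), tri(pt,(35,345),ps,(160,172)))
```

```text
top 2053 104 163 124 193 botright (np.int64(142), np.int64(193))
scene 1773 285 332 3 48 botright (np.int64(330), np.int64(44))
(array([ 0.52338774, -0.08840695,  0.27299135]), np.float64(0.00195622304840433))
white box w/ wires (array([ 0.61347489, -0.12819578, -0.01047598]), np.float64(0.03791693066871336))
panel corner: top(211,76) scene(413,49) (array([ 0.65723893, -0.18489928,  0.24875394]), np.float64(7.005905457605113e-05))
panel base scene [0.56162811 0.13321893 0.        ] [ 1.05698111 -0.16307317  0.        ] bench corner (array([0.48671056, 0.05846964, 0.06272749]), np.float64(0.005898052222259306)) (array([ 0.27732226,  0.31583533, -0.24867826]), np.float64(0.028004024515622533))
```

Emit:
{"op": "send_rows", "data": {"plan": [[[-60, -70, -60], 0], [[-208, -239, -60], -0.15], [[-208, -239, -60], -0.15], [[-208, -239, -60], -0.15], [[-208, -239, -60], -0.15], [[-208, -239, -60], -0.15], [[-208, -239, -60], -0.15], [[-208, -239, -60], -0.15], [[-348, -378, -60], -0.15], [[-348, -378, -60], -0.15], [[-348, -378, -60], -0.15], [[-348, -378, -60], -0.15]], "grip": 60}}

```text
time_s: 1.35
tcp_pos: [0.3999, 0.1494, 0.2996]
tool_rot: [0.053, 0.999, 0.0, 0.0]
ft_force: [0.8, 0.8, -0.2]
grip_width: 0.0599
```

```bash
python3 to.py "(.405,-.05,.26)"; python3 to.py "(.412,-.226,.16)"
```

```text
tcp [0.3999 0.1494 0.2996] shift [ -26.1 -197.8   39.6] twist -0.0009530099314720708 t 1.35 q [ 0.2   0.14  1.93  0.    1.08 -1.26] F [ 0.8  0.8 -0.2] w 0.0598971135389377
tcp [0.3999 0.1494 0.2996] shift [ -51.7 -372.1  139.5] twist -0.0009530099314720708 t 1.35 q [ 0.2   0.14  1.93  0.    1.08 -1.26] F [ 0.8  0.8 -0.2] w 0.0598971135389377
```

Emit:
{"op": "send_rows", "data": {"plan": [[[-26, -198, 40], 0], [[-26, -198, 40], 0], [[-26, -198, 40], 0], [[-26, -198, 40], 0], [[-52, -372, 140], 0], [[-52, -372, 140], 0], [[-52, -372, 140], 0], [[-52, -372, 140], 0], [[-52, -372, 140], 0], [[-52, -372, 140], 0]]}}

```text
time_s: 2.35
tcp_pos: [0.4113, -0.2251, 0.1586]
tool_rot: [0.054, 0.999, 0.001, -0.001]
ft_force: [-0.1, 0.4, 0.3]
grip_width: 0.0604
```

Run:
```python
from h import *
p=camera_params('wrist'); im=snapshot('wrist'); cv2.imwrite('pics/w1.png',im)
s=read_state();print(s['tcp_pos'],s['qpos'].round(2),p)
F=np.array([.412,-.226,.046]);print(proj(p,[F,F+[0,0,.008]]),proj(p,[s['tcp_pos']+[0,0,-.025]]))
```

```text
[ 0.41142351 -0.22426066  0.15932077] [-0.64  0.39  2.02  0.    0.74 -2.1 ] {'fx': 345.80600427988446, 'fy': 345.80600427988446, 'cx': 314.97107527979324, 'cy': 239.6869790942882, 'k1': -0.06867523073351385, 'origin': array([ 0.34175376, -0.21825865,  0.30337843]), 'orientation': array([0.73849394, 0.66243117, 0.08476323, 0.09288077])}
[[314.11556717 245.16174652]
 [314.11285609 247.98872215]] [[317.25035306 288.33875709]]
```

View pics/w1.png

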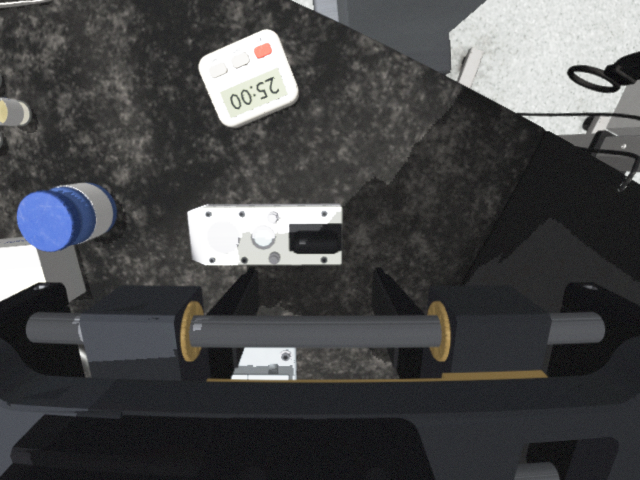

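The wrist view shows the cartridge square to the image: the rear edge at u=342, sides at v=206 and 265, and the dark fin from u≈292 to 342. The jaws lie along its length, as I intended.

```bash
python3 - <<'E'
from h import *
p=camera_params('wrist')
a,b=onz(p,(342,206),.022),onz(p,(342,265),.022); print(a,b,np.linalg.norm(a-b))
y=np.array([np.sin(.105),np.cos(.105),0]); m=(a+b)/2; print('centre',m-.065*y,'fin',m-.022*y)
print('fin rear top',onz(p,(341,246),.054))
E
python3 to.py "(.412,-.226,.055)"
```

```text
[ 0.38823138 -0.19957854  0.022     ] [ 0.43915149 -0.20404411  0.022     ] 0.051115545144445156
centre [ 0.40687897 -0.26645334  0.022     ] fin [ 0.41138568 -0.22369016  0.022     ]
fin rear top [ 0.41304402 -0.20500442  0.054     ]
tcp [ 0.4114 -0.2243  0.1593] shift [ -0.9  -1.8 104.3] twist -0.002278879486665053 t 2.4 q [-0.64  0.39  2.02  0.    0.74 -2.1 ] F [-0.   0.2  0.4] w 0.059713827102006636
```

Emit:
{"op": "send_rows", "data": {"plan": [[[0, 0, 50], 0], [[0, 0, 90], 0], [[0, 0, 104], 0], [[0, 0, 104], 0]]}}

```text
time_s: 2.8
tcp_pos: [0.4113, -0.223, 0.0548]
tool_rot: [0.052, 0.999, 0.001, -0.001]
ft_force: [-0.2, -0.1, 0.3]
grip_width: 0.06
```

Emit:
{"op": "send_rows", "data": {"plan": [[[0, 0, 0], 0], [[0, 0, 0], 0], [[0, 0, 0], 0], [[0, 0, 0], 0], [[0, 0, 0], 0], [[0, 0, 0], 0]], "grip": 30, "newtons": 25}}

```text
time_s: 3.4
tcp_pos: [0.4117, -0.2249, 0.0566]
tool_rot: [0.053, 0.999, -0.0, 0.001]
ft_force: [1.3, 2.6, 9.7]
grip_width: 0.036
```

Gripped at 36.0 mm, along the length of the fin, so the cartridge can pivot about the jaw axis onto the slope. The overhanging panel at z≈0.25 m may foul the gripper near the bed's entry, so I'll look at it first.

Run:
```python
import cv2,numpy as np
t=cv2.imread('pics/top0.png');s=cv2.imread('pics/scene0.png')
a=cv2.resize(t[0:230,0:280],None,fx=1.9,fy=1.9,interpolation=2)[:437]
b=cv2.resize(s[0:200,260:440],None,fx=1.45,fy=1.45*1.5,interpolation=2)
H=437;b=cv2.resize(s[0:200,265:440],(266,304),interpolation=2)
o=np.zeros((437,a.shape[1]+266,3),np.uint8);o[:,:a.shape[1]]=a;o[:304,a.shape[1]:]=b
print(o.shape);cv2.imwrite('pics/c3.png',o)
```

```text
(437, 798, 3)
```

View pics/c3.png

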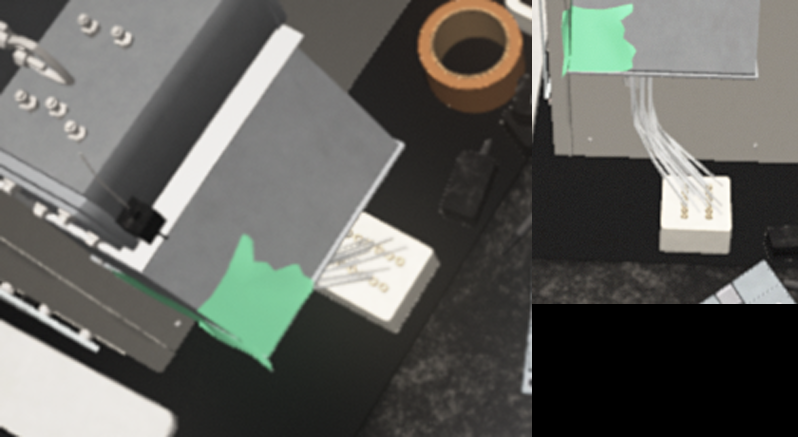

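The overhanging plate's edge runs from about (0.657,−0.185) to (0.475,−0.11) at z≈0.25. It limits how far towards +y the gripper may go over the entry.

My plan is to roll the cartridge 30° in the jaws by drawing its near side against the bed's upper edge from behind, then lay it in between the flared rails. First I'll check the space behind the holder.

```bash
cat > g.py <<'E'
from h import *
b=np.load('bed.npz'); th=-0.104; t=b['t']
bR=R.from_euler('z',th)*R.from_euler('y',-30,degrees=True)
g=lambda x,y,z:np.r_[t,.054]+bR.apply(np.array([x,y,z])/1e3)       # bed mm -> world
gl=lambda u,y,z:np.r_[t,0]+R.from_euler('z',th).apply(np.array([u,y,z])/1e3) # level bed axes mm
inv=lambda X:bR.inv().apply(np.array(X)-np.r_[t,.054])*1e3
E
python3 - <<'E'
from g import *
pt,ps=camera_params('top'),camera_params('scene')
for y in(-40,):
  G=gl(80,y,125); nose=gl(80,y-108,76); print(G,nose)
  P=[gl(80+a,y-108,70) for a in(-30,30)]+[gl(80+a,y+22,70) for a in (-30,30)]
  print('top',proj(pt,P).round(0).tolist(),'scene',proj(ps,P).round(0).tolist())
for n,a,c in [('adapter1',(405,98),(533,248)),('blackbox label',(342,121),(472,232)),('blkbox corner TL',(497,104),(468,293)),('bb nearcorner',(432,200),(455,455)),('adapter',(292,50),(500,158))]:
  print(n,tri(pt,a,ps,c))
E
```

```text
[ 0.65018792 -0.41756373  0.125     ] [ 0.63897615 -0.52498019  0.076     ]
top [[421.0, 148.0], [423.0, 117.0], [348.0, 141.0], [351.0, 110.0]] scene [[500.0, 286.0], [536.0, 274.0], [454.0, 223.0], [488.0, 213.0]]
adapter1 (array([ 0.69538153, -0.49295031,  0.07979212]), np.float64(0.009318429030262972))
blackbox label (array([ 0.68090783, -0.3835177 ,  0.01463847]), np.float64(0.007655163737274509))
blkbox corner TL (array([ 0.54833417, -0.58574241,  0.22298468]), np.float64(0.13619634870450503))
bb nearcorner (array([ 0.57657255, -0.60650192, -0.27801939]), np.float64(0.05493979865975466))
adapter (array([ 0.80223294, -0.29018939,  0.05824504]), np.float64(0.012184806146553992))
```

Run:
```python
from g import *
from to import rel
rel(gl(95,15,200),th)
rel(gl(88,15,132),th); rel(gl(56,15,132),th)
```

```text
tcp [ 0.4117 -0.2249  0.0566] shift [-272.7 -111.1 -143. ] twist -0.0029736711899626123 t 3.4 q [-0.64  0.57  2.1   0.    0.46 -2.11] F [1.3 2.6 9.7] w 0.035997476772848716
tcp [ 0.4117 -0.2249  0.0566] shift [-265.6 -111.1  -75. ] twist -0.0029736711899626123 t 3.4 q [-0.64  0.57  2.1   0.    0.46 -2.11] F [1.3 2.6 9.7] w 0.035997476772848716
tcp [ 0.4117 -0.2249  0.0566] shift [-233.6 -111.2  -75. ] twist -0.0029736711899626123 t 3.4 q [-0.64  0.57  2.1   0.    0.46 -2.11] F [1.3 2.6 9.7] w 0.035997476772848716
```

Emit:
{"op": "send_rows", "data": {"plan": [[[0, 0, -30], 0], [[0, 0, -80], 0], [[0, 0, -130], 0], [[0, 0, -185], 0], [[-40, -16, -185], 0], [[-80, -33, -185], 0], [[-120, -50, -185], 0], [[-160, -66, -185], 0], [[-200, -82, -185], 0], [[-240, -98, -185], 0], [[-273, -111, -185], 0], [[-273, -111, -185], 0]]}}

```text
time_s: 4.6
tcp_pos: [0.673, -0.3656, 0.2386]
tool_rot: [0.053, 0.999, 0.0, -0.0]
ft_force: [0.1, 0.5, -2.8]
grip_width: 0.0359
```

Emit:
{"op": "send_rows", "data": {"plan": [[[5, 0, 40], 0], [[7, 0, 80], 0], [[7, 0, 110], 0], [[7, 0, 110], 0]]}}

```text
time_s: 5.0
tcp_pos: [0.6617, -0.3622, 0.126]
tool_rot: [0.054, 0.999, 0.002, -0.004]
ft_force: [-0.0, 0.0, -3.1]
grip_width: 0.0358
```

Run:
```python
from g import *
from to import rel
rel(gl(56,15,132),th)
im=snapshot('scene');cv2.imwrite('pics/s1.png',cv2.resize(im[120:320,330:570],None,fx=3,fy=3,interpolation=2))
```

```text
tcp [ 0.6617 -0.3622  0.126 ] shift [29.7 -1.3 -5.8] twist -0.0031195272121160578 t 5.0 q [-0.59  0.79  1.29  0.    1.07 -2.05] F [-0.   0.  -3.1] w 0.03579188436013136
```

View pics/s1.png

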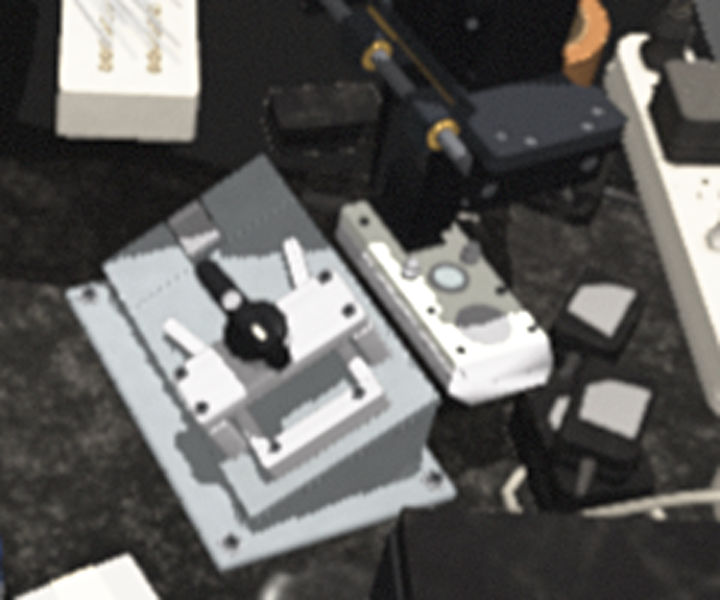

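The cartridge hangs level behind the bed's upper edge, clear of everything. Now I'll draw it towards the robot.

Emit:
{"op": "send_rows", "data": {"plan": [[[0, 0, -5], 0], [[6, 0, -5], 0], [[10, 0, -5], 0], [[14, 0, -5], 0], [[18, 0, -5], 0], [[22, 0, -5], 0], [[25, 0, -5], 0], [[28, 0, -5], 0]]}}

```text
time_s: 5.85
tcp_pos: [0.639, -0.3611, 0.1388]
tool_rot: [0.053, 0.999, -0.002, 0.005]
ft_force: [11.4, 2.6, 9.9]
grip_width: 0.0359
```

Run:
```python
from g import *
from to import rel
rel(gl(56,15,132),th)
s=read_state();print(s['wrist_torque'])
im=snapshot('scene');cv2.imwrite('pics/s2.png',cv2.resize(im[120:320,330:570],None,fx=3,fy=3,interpolation=2))
```

```text
tcp [ 0.639  -0.3611  0.1388] shift [ 7.  -0.   6.7] twist -0.0027925908182564463 t 5.85 q [-0.6   0.74  1.36  0.    1.03 -2.07] F [11.4  2.6  9.9] w 0.0359476862104752
[ 0.39373345 -2.30424446  0.01953475]
```

View pics/s2.png

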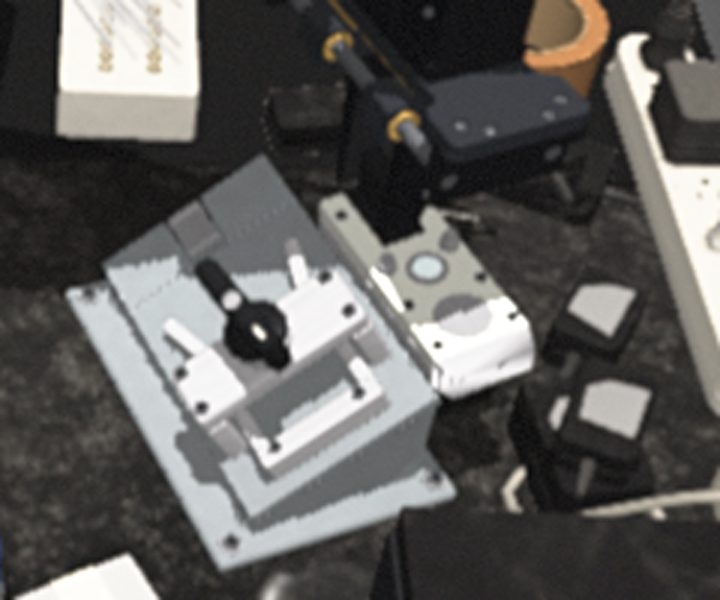

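It hasn't rolled yet (Fx≈11 N) because the grip is too tight, so I'll ease it to let the fin pivot.

Emit:
{"op": "send_rows", "data": {"plan": [[[0, 0, 0], 0], [[0, 0, 0], 0], [[0, 0, 0], 0]], "newtons": 12}}

```text
time_s: 6.2
tcp_pos: [0.6385, -0.361, 0.1388]
tool_rot: [0.053, 0.999, -0.001, 0.004]
ft_force: [8.5, 2.0, 10.1]
grip_width: 0.0358
```

Emit:
{"op": "send_rows", "data": {"plan": [[[0, 0, 0], 0], [[0, 0, 0], 0], [[0, 0, 0], 0]], "newtons": 8}}

```text
time_s: 6.5
tcp_pos: [0.6379, -0.3611, 0.1382]
tool_rot: [0.053, 0.999, -0.001, 0.003]
ft_force: [5.8, 0.5, 7.1]
grip_width: 0.036
```

Run:
```python
from g import *
from to import rel
rel(gl(56,15,132),th)
im=snapshot('scene');cv2.imwrite('pics/s3.png',cv2.resize(im[180:260,420:520],None,fx=6,fy=6,interpolation=2))
```

```text
tcp [ 0.6379 -0.3611  0.1382] shift [5.9 0.1 6.1] twist -0.0027353133108092287 t 6.5 q [-0.61  0.74  1.36  0.    1.03 -2.07] F [5.8 0.5 7.1] w 0.035976647347217255
```

View pics/s3.png

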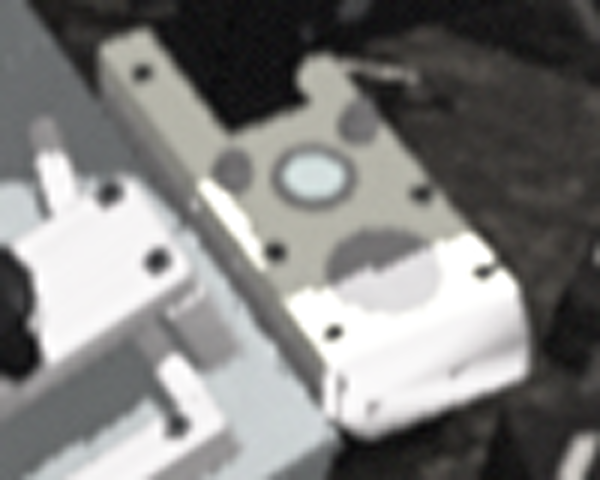

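Now the cartridge's near side lies along the bed edge. I'll work out the roll from the bolt pair at (335,332) and (485,270).

Run:
```python
from g import *
ps=camera_params('scene')
for phi in(0,10,20,30):
    r=(R.from_euler('z',th)*R.from_euler('y',-phi,degrees=True))
    c=gl(68,-80,105)
    q=proj(ps,[c+r.apply([-.02,0,0]),c+r.apply([.02,0,0])]); d=(q[1]-q[0]); print(phi,d.round(1),d[1]/d[0])
print('s3',-62/150,'s1',-22/72)
# nose front edge / side edge in s3 : bottom-left side vertical
for phi in(0,10,20,30):
    r=(R.from_euler('z',th)*R.from_euler('y',-phi,degrees=True))
    c=gl(68,-80,105); q=proj(ps,[c,c+r.apply([0,0,-.02])]);print(phi,'down',(q[1]-q[0]).round(1))
```

```text
0 [24.3 -7.2] -0.2972407083154842
10 [ 24.9 -10.4] -0.4170984235658507
20 [ 24.8 -13.3] -0.5342647737427714
30 [ 24.  -15.7] -0.6560951004474899
s3 -0.41333333333333333 s1 -0.3055555555555556
0 down [-2.9  9.3]
10 down [-0.8  8.5]
20 down [1.3 7.5]
30 down [3.4 6.3]
```

It has rolled about 10° (level would give slope 0.30, 30° gives 0.66, measured 0.41). I'll pull further and a bit lower, with the light grip.

Emit:
{"op": "send_rows", "data": {"plan": [[[2, 0, 2], 0], [[4, 0, 4], 0], [[6, 0, 4], 0], [[8, 0, 4], 0], [[10, 0, 4], 0], [[12, 0, 4], 0], [[12, 0, 4], 0], [[12, 0, 4], 0]]}}

```text
time_s: 7.35
tcp_pos: [0.6241, -0.3594, 0.1316]
tool_rot: [0.053, 0.999, 0.0, -0.0]
ft_force: [2.2, 0.5, 3.2]
grip_width: 0.0359
```

```bash
cat > bolts.py <<'E'
from g import *
from to import rel
rel(gl(54,15,132),th)
ps=camera_params('scene'); im=snapshot('scene'); cv2.imwrite('pics/last.png',im)
s=read_state(); piv=s['tcp_pos']+[0,0,-.0145]
gr=cv2.cvtColor(im,6).astype(float)
bl=cv2.morphologyEx(gr.astype(np.uint8),cv2.MORPH_BLACKHAT,np.ones((5,5)))
best=[]
for phi in range(-5,46,5):
    r=(R.from_euler('z',th)*R.from_euler('y',-phi,degrees=True))
    c=piv+r.apply([0,-.043,-.042+.022])   # top-face centre
    q=proj(ps,[c+r.apply([sx*.02,y,0]) for sx in(-1,1) for y in(-.05,.05)])
    print(phi,q.round(0).tolist()) if phi in(0,30) else 0
# dark dots on light
m=(bl>45).astype(np.uint8); n,l,st,ce=cv2.connectedComponentsWithStats(m)
for k in range(1,n):
    if 2<=st[k,4]<=14 and 425<ce[k][0]<520 and 175<ce[k][1]<255: print(ce[k].round(1),st[k,4])
E
python3 bolts.py
```

```text
tcp [ 0.6241 -0.3594  0.1316] shift [-6.  -0.1 -0.4] twist -0.0028775129531204424 t 7.35 q [-0.61  0.73  1.4  -0.    1.01 -2.08] F [2.2 0.5 3.2] w 0.03593054728300741
0 [[464.0, 242.0], [431.0, 197.0], [488.0, 235.0], [454.0, 191.0]]
30 [[471.0, 243.0], [438.0, 198.0], [495.0, 228.0], [460.0, 183.0]]
[433.3 191.3] 3
[469. 191.] 3
[479.6 194.1] 12
[441. 196.] 9
[467.  197.2] 4
[446.7 202.2] 6
[455.5 204.5] 4
[437.6 212.4] 13
[486.3 211.7] 10
[427.2 214.2] 4
[486.3 221.3] 3
[463. 226.] 9
[496.9 224.9] 8
[450.2 227.6] 5
[472.3 229.3] 3
[472.6 239.3] 7
[497.5 240. ] 6
[490.7 252.2] 6
```

Emit:
{"op": "send_rows", "data": {"plan": [[[1, 0, 0], 0], [[2, 0, 0], 0], [[3, 0, 0], 0], [[4, 0, 0], 0], [[4, 0, 0], 0]]}}

```text
time_s: 7.9
tcp_pos: [0.6201, -0.3589, 0.1315]
tool_rot: [0.053, 0.999, 0.0, -0.0]
ft_force: [2.2, -1.1, 2.6]
grip_width: 0.0358
```

```bash
python3 bolts.py | grep -E "tcp|\[4[4-9]"
```

```text
tcp [ 0.6201 -0.3589  0.1315] shift [-10.   -0.2  -0.5] twist -0.0028220337250521865 t 7.9 q [-0.62  0.73  1.41  0.    1.   -2.08] F [ 2.2 -1.1  2.6] w 0.03582631717053496
0 [[461.0, 243.0], [429.0, 198.0], [486.0, 236.0], [452.0, 191.0]]
30 [[468.0, 244.0], [435.0, 199.0], [492.0, 229.0], [457.0, 184.0]]
[478.2 193.9] 12
[440.3 196.3] 10
[443.8 202.6] 5
[454.5 204.5] 4
[485.2 211. ] 10
[485.3 220.7] 3
[495.5 224. ] 8
[462.  226.2] 10
[450.2 227.6] 5
[472.1 228.8] 9
[472.  239.7] 7
[491.1 251.4] 9
```

Both bolt pairs now give a roll of 30–31°. I'll work out the cartridge's offset from the tool in bed axes.

Run:
```python
from g import *
ps=camera_params('scene'); s=read_state(); T=inv(s['tcp_pos']); print('tcp bed',T)
def pl(uv,x):
    o,d=ray(ps,uv); a=inv(o); b=bR.inv().apply(d); return a+b*(x-a[0])/b[0]
for x in (76,79,82): print(x,[pl(q,x).round(1) for q in((483.75,231.85),(473.6,218.6))])
for x in(79-20,): print([pl(q,x).round(1) for q in((472,239.7),(462,226.2),(440.3,196.3))])
```

```text
tcp bed [76.86918783 15.18876248 45.08196366]
76 [array([ 76. , -87.4,  33.3]), array([ 76. , -59.7,  32.8])]
79 [array([ 79. , -61.6,  -9. ]), array([ 79. , -32.2,  -9.5])]
82 [array([ 82. , -35.9, -51.4]), array([ 82. ,  -4.8, -51.9])]
[array([ 59. , -55.2, -19.9]), array([ 59. , -24.2, -21.7]), array([ 59. ,  39.6, -12.4])]
```

Run:
```python
from g import *
from to import rel
T=inv(read_state()['tcp_pos'])
rel(g(T[0]+20,T[1],T[2]),th)
A=g(-.6,110,54.7+60); B=g(-.6,110,54.7+30); 
rel(np.r_[A[:2],.25],th); rel(A,th); rel(B,th)
```

```text
tcp [ 0.6201 -0.3589  0.1315] shift [-17.3   0.  -10. ] twist -0.0027763939150617922 t 7.95 q [-0.62  0.73  1.41 -0.    1.   -2.08] F [ 1.9 -2.2  2.2] w 0.03626143988646261
tcp [ 0.6201 -0.3589  0.1315] shift [ 102.2   94.5 -118.5] twist -0.0027763939150617922 t 7.95 q [-0.62  0.73  1.41 -0.    1.   -2.08] F [ 1.9 -2.2  2.2] w 0.03626143988646261
tcp [ 0.6201 -0.3589  0.1315] shift [102.2  94.5 -21.5] twist -0.0027763939150617922 t 7.95 q [-0.62  0.73  1.41 -0.    1.   -2.08] F [ 1.9 -2.2  2.2] w 0.03626143988646261
tcp [ 0.6201 -0.3589  0.1315] shift [87.2 94.6  4.5] twist -0.0027763939150617922 t 7.95 q [-0.62  0.73  1.41 -0.    1.   -2.08] F [ 1.9 -2.2  2.2] w 0.03626143988646261
```

Emit:
{"op": "send_rows", "data": {"plan": [[[0, 0, 0], 0], [[0, 0, 0], 0], [[-5, 0, -3], 0], [[-17, 0, -10], 0], [[-20, 0, -30], 0], [[-20, 0, -60], 0], [[-20, 0, -90], 0], [[-20, 0, -120], 0], [[10, 10, -120], 0], [[40, 20, -120], 0], [[70, 40, -120], 0], [[90, 60, -120], 0]], "newtons": 25}}

```text
time_s: 9.15
tcp_pos: [0.535, -0.2885, 0.251]
tool_rot: [0.054, 0.999, 0.001, -0.001]
ft_force: [0.7, 0.2, -1.9]
grip_width: 0.0356
```

Run:
```python
from g import *
from to import rel
A=g(-.6,110,54.7+50)
rel(np.r_[A[:2],.25],th); rel(A,th)
```

```text
tcp [ 0.535  -0.2885  0.251 ] shift [ 5.1 33.5  1.1] twist -0.0035141468480310856 t 9.15 q [-0.6   0.46  1.59  0.    1.1  -2.07] F [ 0.7  0.2 -1.9] w 0.0356319538044732
tcp [ 0.535  -0.2885  0.251 ] shift [  4.8  33.4 106.7] twist -0.0035141468480310856 t 9.15 q [-0.6   0.46  1.59  0.    1.1  -2.07] F [ 0.7  0.2 -1.9] w 0.0356319538044732
```

Emit:
{"op": "send_rows", "data": {"plan": [[[3, 20, 0], 0], [[5, 34, 20], 0], [[5, 34, 50], 0], [[5, 34, 80], 0], [[5, 34, 105], 0], [[5, 34, 105], 0], [[5, 34, 105], 0]]}}

```text
time_s: 9.85
tcp_pos: [0.5364, -0.2551, 0.1467]
tool_rot: [0.053, 0.999, 0.0, -0.0]
ft_force: [0.4, 0.0, -1.8]
grip_width: 0.0355
```

Run:
```python
from g import *
from to import rel
rel(g(-.6,110,54.7+50),th); s=read_state(); print('bed',inv(s['tcp_pos']))
t=snapshot('top'); c=snapshot('scene'); w=snapshot('wrist')
for n,i in(('t',t),('s',c),('w',w)): cv2.imwrite(f'pics/hov_{n}.png',i)
a=cv2.resize(t[125:225,255:385],(390,300),interpolation=2); b=cv2.resize(c[150:270,350:470],(400,400),interpolation=2)
e=cv2.resize(w[150:390,60:460],(500,300),interpolation=2)
o=np.zeros((600,800,3),np.uint8); o[:300,:390]=a; o[:400,400:]=b; o[300:,:399]=cv2.resize(w[170:400,60:460],(399,300))
cv2.imwrite('pics/hov.png',o)
```

```text
tcp [ 0.5364 -0.2551  0.1467] shift [2.9 0.2 2.4] twist -0.0024350574732960872 t 9.85 q [-0.56  0.55  1.73  0.    0.86 -2.02] F [ 0.4  0.  -1.8] w 0.03552925084822312
bed [  3.0744279  109.75805076 105.30692001]
```

View pics/hov.png

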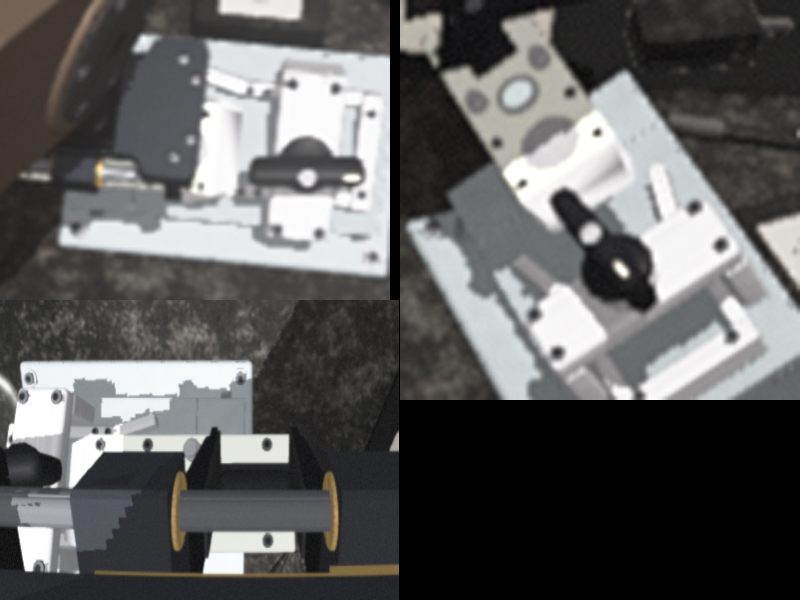

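The hover view shows the cartridge rolled parallel to the bed with its nose clear of the wing. The nose bolts are at scene ≈(386,205) and (409,190), top ≈(322,187) and wrist ≈(158,280). I'll triangulate these.

Run:
```python
from g import *
pt,ps,pw=camera_params('top'),camera_params('scene'),camera_params('wrist')
# refine dots to sub-pixel darkest
def ref(f,uv,r=4):
    g_=cv2.cvtColor(cv2.imread(f),6).astype(float);u,v=map(int,np.round(uv));w=g_[v-r:v+r+1,u-r:u+r+1];k=np.clip(np.median(w)-20-w,0,None)
    y,x=np.mgrid[-r:r+1,-r:r+1];return (u+(k*x).sum()/k.sum(),v+(k*y).sum()/k.sum())
S1=ref('pics/hov_s.png',(386,204.9));S2=ref('pics/hov_s.png',(409.4,189.6));T1=(321.7,187.3);W1=(158,279.6);WR=(327.8,279.6);WR2=(327.8,353.6)
print(S1,S2,'slope',(S2[1]-S1[1])/(S2[0]-S1[0]))
for n,a in dict(TS=(pt,T1,ps,S1),TW=(pt,T1,pw,W1),SW=(ps,S1,pw,W1)).items():
    X,e=tri(*a);print(n,inv(X).round(1),e)
tc=inv(read_state()['tcp_pos']); print('tcp',tc)
# rear pair on plane bed z = top face height (expected tcp_z-54.7+22)
def plz(p,uv,z):
    o,d=ray(p,uv);a=inv(o);b=bR.inv().apply(d);return (a+b*(z-a[2])/b[2]).round(1)
zt=tc[2]-54.7+22
for q in(W1,WR,WR2): print(plz(pw,q,zt))
for q in(S1,S2): print('s',plz(ps,q,zt))
print('t',plz(pt,T1,zt))
X=[g(3+sx*20,20,zt) for sx in(-1,1)];q=proj(ps,X);d=q[1]-q[0];print('slope exp',d[1]/d[0])
```

```text
(np.float64(383.8271302644466), np.float64(206.64936336924583)) (np.float64(409.29254571026723), np.float64(189.0182841068917)) slope -0.6923538828520364
TS [-18.1  20.8  69.8] 0.0045661857037158455
TW [-14.4  20.1  75.1] 0.00017754885127526035
SW [-17.4  19.   72.6] 0.005411601152177999
tcp [  3.77374777 109.37043187 106.32606862]
[-14.5  19.5  73.6]
[-14.6 116.2  73.6]
[ 25.3 115.7  73.6]
s [-20.   18.6  73.6]
s [25.4 18.8 73.6]
t [-14.8  20.1  73.6]
slope exp -0.688387863627668
```

Emit:
{"op": "send_rows", "data": {"plan": [[[-5, 0, 13], 0], [[-9, 0, 26], 0], [[-9, -3, 26], 0], [[-9, -6, 26], 0], [[-13, -6, 33], 0], [[-17, -6, 40], 0], [[-20, -6, 45], 0], [[-20, -6, 45], 0]]}}

```text
time_s: 10.8
tcp_pos: [0.5555, -0.2635, 0.1015]
tool_rot: [0.053, 0.999, -0.0, 0.0]
ft_force: [-1.4, -0.0, 1.5]
grip_width: 0.036
```

```bash
cat > st.py <<'E'
from g import *
s=read_state(); T=inv(s['tcp_pos']); F=bR.inv().apply(s['ft_force'])
print('t',s['time_s'],'tcp bed',T.round(1),'under',(T[2]-54.7).round(1),'F bed',F.round(1),'w',round(s['grip_width']*1e3,1),s['tool_rot'].round(3))
E
python3 st.py
```

```text
t 10.8 tcp bed [ -2.4 103.4  56.2] under 1.5 F bed [-0.5 -0.2  2. ] w 36.0 [ 0.053  0.999 -0.     0.   ]
```

Emit:
{"op": "send_rows", "data": {"plan": [[[-1, 0, 2], 0], [[-2, 0, 3], 0], [[-2, -4, 3], 0], [[-2, -8, 3], 0], [[-2, -12, 3], 0], [[-2, -16, 3], 0]], "newtons": 18}}

```text
time_s: 11.4
tcp_pos: [0.5545, -0.2766, 0.0997]
tool_rot: [0.053, 0.999, 0.002, -0.002]
ft_force: [-8.8, 20.3, 22.3]
grip_width: 0.0356
```

```bash
python3 st.py
```

```text
t 11.4 tcp bed [-2.9 90.2 54.5] under -0.2 F bed [ 1.7 19.3 24.8] w 35.6 [ 0.053  0.999  0.002 -0.002]
```

Emit:
{"op": "send_rows", "data": {"plan": [[[1, 0, -2], 0], [[1, -3, -2], 0], [[1, -6, -2], 0], [[1, -10, -2], 0]]}}

```text
time_s: 11.8
tcp_pos: [0.5532, -0.2896, 0.1003]
tool_rot: [0.053, 0.999, 0.0, -0.0]
ft_force: [-0.3, 3.4, 0.5]
grip_width: 0.0358
```

```bash
python3 st.py
```

```text
t 11.8 tcp bed [-2.6 77.3 54.9] under 0.2 F bed [-0.3  3.4  0.8] w 35.8 [ 0.053  0.999  0.    -0.   ]
```

Emit:
{"op": "send_rows", "data": {"plan": [[[0, -4, 0], 0], [[0, -8, 0], 0], [[0, -12, 0], 0], [[0, -16, 0], 0], [[0, -20, 0], 0], [[0, -24, 0], 0], [[0, -28, 0], 0], [[0, -28, 0], 0]]}}

```text
time_s: 12.6
tcp_pos: [0.5502, -0.318, 0.1006]
tool_rot: [0.054, 0.999, -0.0, 0.0]
ft_force: [-1.7, -2.1, -0.1]
grip_width: 0.0357
```

```bash
python3 st.py
```

```text
t 12.6 tcp bed [-2.5 48.7 55.2] under 0.5 F bed [-1.3 -2.3  0.7] w 35.7 [ 0.054  0.999 -0.     0.   ]
```

Emit:
{"op": "send_rows", "data": {"plan": [[[0, -3, 0], 0], [[0, -6, 0], 0], [[0, -8, 0], 0], [[0, -10, 0], 0], [[0, -11, 0], 0], [[0, -12, 0], 0], [[0, -12, 0], 0]]}}

```text
time_s: 13.3
tcp_pos: [0.549, -0.3255, 0.1006]
tool_rot: [0.053, 0.999, 0.003, -0.001]
ft_force: [1.6, 23.9, 7.7]
grip_width: 0.0358
```

```bash
python3 st.py
```

```text
t 13.3 tcp bed [-2.8 41.1 55.4] under 0.7 F bed [ 3.1 24.   7.1] w 35.8 [ 0.053  0.999  0.003 -0.001]
```

Emit:
{"op": "send_rows", "data": {"plan": [[[0, 3, 0], 0], [[0, 3, 0], 0]]}}

```text
time_s: 13.5
tcp_pos: [0.5496, -0.3252, 0.1005]
tool_rot: [0.053, 0.999, 0.001, -0.0]
ft_force: [1.5, 8.9, 1.9]
grip_width: 0.0358
```

Emit:
{"op": "send_rows", "data": {"plan": [[[0, 0, 0], 0], [[0, 0, 0], 0], [[0, 0, 0], 0], [[0, 0, -20], 0], [[0, 0, -60], 0], [[20, 20, -90], 0], [[60, 50, -100], 0], [[100, 50, -100], 0], [[140, 50, -100], 0], [[140, 50, -100], 0]], "grip": 52}}

```text
time_s: 14.5
tcp_pos: [0.4121, -0.2607, 0.2011]
tool_rot: [0.054, 0.999, 0.0, -0.0]
ft_force: [0.1, -0.3, 0.2]
grip_width: 0.052
```

```bash
python3 st.py
python3 - <<'E'
from g import *
for n in('top','scene','wrist'): cv2.imwrite(f'pics/home_{n}.png',snapshot(n))
pt,ps=camera_params('top'),camera_params('scene')
def plz(p,uv,z):
    o,d=ray(p,uv);a=inv(o);b=bR.inv().apply(d);return (a+b*(z-a[2])/b[2]).round(1)
for n,p in(('top',pt),('scene',ps)):
    exp=proj(p,[g(sx*20,45,22) for sx in(-1,1)]+[g(sx*25,62,22) for sx in(-1,1)]);print(n,'exp',exp.round(1).tolist())
    gr=cv2.cvtColor(cv2.imread(f'pics/home_{n}.png'),6); bl=cv2.morphologyEx(gr,cv2.MORPH_BLACKHAT,np.ones((5,5)))
    nn,l,st,ce=cv2.connectedComponentsWithStats((bl>40).astype(np.uint8))
    for k in range(1,nn):
        if 2<=st[k,4]<=14 and min(np.linalg.norm(exp[:2]-ce[k],axis=1))<9: print(ce[k].round(1),st[k,4],plz(p,ce[k],22))
E
```

```text
t 14.5 tcp bed [-76.4  91.3 214. ] under 159.3 F bed [ 0.2 -0.3  0.1] w 52.0 [ 0.054  0.999  0.    -0.   ]
top exp [[308.6, 181.8], [310.3, 159.3], [298.8, 183.7], [300.7, 155.5]]
[308.2 159.8] 6 [18.7 48.7 22. ]
scene exp [[389.6, 211.7], [410.8, 197.2], [382.5, 206.4], [408.6, 188.5]]
[408.  196.5] 6 [17.1 49.3 22. ]
[387.1 211.1] 8 [-22.9  48.8  22. ]
```

The cartridge stopped hard at 24 N. Its rear bolts sit at y≈+49 in bed axes, and since they are 52 mm behind the middle, it is home. Next I'll compare the gate with its initial (up) look, and measure the wing's direction.

```bash
cat > wing.py <<'E'
from g import *
import sys
def plz(p,uv,z):
    o,d=ray(p,uv);a=inv(o);b=bR.inv().apply(d);return (a+b*(z-a[2])/b[2])
def wing(im,p,zt=88):
    c=proj(p,[g(0,-38,zt-12)])[0]; m=((cv2.cvtColor(im,6)<60)*255).astype(np.uint8)
    mask=np.zeros_like(m);cv2.circle(mask,tuple(int(v) for v in c.round()),24,255,-1);m&=mask
    cn=max(cv2.findContours(m,0,1)[0],key=cv2.contourArea)
    q=np.array([plz(p,u,zt)[:2] for u in cn[:,0].astype(float)]); ctr=q.mean(0)
    # wing = farthest points; principal axis of filled mask on plane
    ys,xs=np.nonzero(cv2.drawContours(np.zeros_like(m),[cn],-1,255,-1)); Q=np.array([plz(p,(x,y),zt)[:2] for x,y in zip(xs,ys)])
    cc=Q.mean(0);w,v=np.linalg.eigh(np.cov((Q-cc).T)); d=v[:,1]; ext=((Q-cc)@d)
    far=Q[np.abs(ext)>18]; 
    return cc.round(1),np.degrees(np.arctan2(d[0],d[1])).round(1),(ext.min().round(1),ext.max().round(1)),len(Q)
if __name__=='__main__':
    for n in('top','scene'):
        for f in sys.argv[1:]:
            print(n,f,wing(cv2.imread(f'pics/{f}'.replace('*',n)),camera_params(n)))
E
python3 wing.py '*0.png' 'home_*.png'
python3 - <<'E'
from g import *
from to import rel
for n in('top','scene'):
    a,b=[cv2.cvtColor(cv2.imread(f),6).astype(int) for f in(f'pics/{n}0.png',f'pics/home_{n}.png')]
    q=proj(camera_params(n),[g(x,y,z) for x,y,z in((-10,64,8),(10,64,8),(10,96,0),(-10,96,0),(-10,64,0),(10,64,0))]).round(0).astype(int); print(n,q.tolist())
    u0,v0=q.min(0)-3;u1,v1=q.max(0)+4
    print(a[v0:v1,u0:u1]);print(b[v0:v1,u0:u1])
rel(gl(-41,-38,220),th-np.pi/2); rel(gl(-41,-38,140))
E
```

```text
top *0.png (array([  8.3, -35.3]), np.float64(-5.0), (np.float64(-28.0), np.float64(28.6)), 120)
top [[299, 173], [300, 162], [282, 160], [282, 171], [299, 173], [300, 162]]
[[ 87 142 176 187 193 194 195 198 197 196 196 197 197 197 198 196 195 195
  196 196 196 184 172 191 195]
 [ 74 108 129 151 175 184 187 191 189 184 186 189 190 191 193 196 197 198
  198 198 196 180 161 188 194]
 [ 72 102 117 130 144 150 146 140 134 130 137 153 152 152 165 182 187 188
  187 185 182 169 156 186 196]
 [ 80 131 165 178 183 188 184 164 153 146 146 149 144 128 123 132 131 127
  125 124 125 131 154 188 196]
 [ 87 148 189 197 192 198 199 194 191 192 194 198 194 183 161 147 134 129
  131 122 109 123 162 191 195]
 [ 94 157 194 198 190 194 198 198 198 198 201 202 201 198 194 191 189 191
  196 179 128 128 168 191 196]
 [102 165 196 197 188 194 196 195 196 196 197 196 197 197 198 198 199 201
  205 191 131 128 170 192 195]
 [116 176 198 197 190 194 197 196 197 196 196 196 197 196 198 197 197 197
  199 189 137 136 178 193 196]
 [118 173 197 197 191 196 198 197 198 198 198 197 198 198 197 197 197 196
  197 190 14
[... 9019 characters left out ...]
0  33]]
tcp [ 0.416  -0.2623  0.2011] shift [-128.5 -127.7  -18.6] twist 1.567310236306597 t 14.65 q [-0.7   0.35  1.93  0.    0.86 -2.16] F [-0.2 -0.1  1.4] w 0.0521375955825839
tcp [ 0.416  -0.2623  0.2011] shift [-128.4 -127.6   61.4] twist None t 14.65 q [-0.7   0.35  1.93  0.    0.86 -2.16] F [-0.2 -0.1  1.4] w 0.0521375955825839Traceback (most recent call last):
  File "wing.py", line 18, in <module>
    print(n,f,wing(cv2.imread(f'pics/{f}'.replace('*',n)),camera_params(n)))
              ~~~~^^^^^^^^^^^^^^^^^^^^^^^^^^^^^^^^^^^^^^^^^^^^^^^^^^^^^^^^^
  File "wing.py", line 8, in wing
    cn=max(cv2.findContours(m,0,1)[0],key=cv2.contourArea)
ValueError: max() iterable argument is empty
```

The gate's raised edge looks the same as at the start, so it is up behind the cartridge. The wing is at −5° from bed y. I'll take the gripper over the wing with the jaws across it.

Emit:
{"op": "send_rows", "data": {"plan": [[[-10, -10, -20], 0.15], [[-30, -30, -20], 0.3], [[-50, -50, -20], 0.45], [[-70, -70, -20], 0.6], [[-90, -90, -20], 0.75], [[-110, -110, -20], 0.9], [[-128, -128, -20], 1.05], [[-128, -128, -20], 1.2], [[-128, -128, -20], 1.35], [[-128, -128, -20], 1.48], [[-128, -128, -20], 1.48], [[-128, -128, -20], 1.48]], "grip": 60}}

```text
time_s: 15.85
tcp_pos: [0.5297, -0.4026, 0.2202]
tool_rot: [0.711, 0.703, 0.0, -0.0]
ft_force: [-0.2, 0.4, 0.2]
grip_width: 0.0603
```

Run:
```python
from g import *
from to import rel
rel(gl(-41,-38,140),th-np.pi/2+.087)
```

```text
tcp [ 0.5297 -0.4026  0.2202] shift [-0.5  0.4 80.2] twist 0.005251106213238987 t 15.85 q [-0.75  0.57  1.47  0.    1.1  -0.74] F [-0.2  0.4  0.2] w 0.06025529610965193
```

Emit:
{"op": "send_rows", "data": {"plan": [[[0, 0, 40], 0], [[0, 0, 65], 0], [[0, 0, 80], 0], [[0, 0, 80], 0]]}}

```text
time_s: 16.25
tcp_pos: [0.5288, -0.4021, 0.1387]
tool_rot: [0.712, 0.702, -0.0, -0.002]
ft_force: [0.0, -0.6, 0.3]
grip_width: 0.0603
```

Emit:
{"op": "send_rows", "data": {"plan": [[[0, 0, 0], 0], [[0, 0, 0], 0], [[0, 0, 0], 0], [[0, 0, 0], 0], [[0, 0, 0], 0]], "grip": 8, "newtons": 15}}

```text
time_s: 16.75
tcp_pos: [0.5292, -0.4026, 0.1411]
tool_rot: [0.713, 0.701, 0.0, 0.0]
ft_force: [2.5, -0.1, -0.1]
grip_width: 0.0254
```

```bash
python3 st.py
```

```text
t 16.75 tcp bed [  7.3 -37.6  96.4] under 41.7 F bed [ 2.1  0.2 -1.3] w 25.4 [0.713 0.701 0.    0.   ]
```

The opening of 25.4 mm is what a wing tilted 30° should give. Now I'll turn it clockwise.

Emit:
{"op": "send_rows", "data": {"plan": [[[0, 0, 0], 0.13], [[0, 0, 0], 0.26], [[0, 0, 0], 0.39], [[0, 0, 0], 0.52], [[0, 0, 1], 0.65], [[0, 0, 1], 0.78], [[0, 0, 1], 0.91], [[0, 0, 1], 1.04], [[0, 0, 1], 1.04]]}}

```text
time_s: 17.65
tcp_pos: [0.5292, -0.4029, 0.1409]
tool_rot: [0.968, 0.252, 0.0, 0.001]
ft_force: [-1.7, -1.2, 7.2]
grip_width: 0.0167
```

```bash
cat > sw.py <<'E'
from g import *
s=read_state(); y=R.from_quat(s['tool_rot']).as_matrix()[:,1]; 
# jaw dir -> wing dir is perpendicular, horizontally; bed level axes
a=np.arctan2(y[1],y[0])-th
w=np.array([-np.sin(a),np.cos(a)]) # level (u,y)
if w[1]<0 and abs(w[1])>1e-3 and False: w=-w
# wing lies in bed plane and in vertical plane thru w: bed x = u/cos30
phi=np.degrees(np.arctan2(w[0]/np.cos(np.pi/6),w[1]))%180
print('phi tool',phi.round(1),'level yaw',np.degrees(np.arctan2(w[0],w[1])).round(1)%180,'tau tool',R.from_quat(s['tool_rot']).inv().apply(s['wrist_torque']).round(2),'q6',s['qpos'][5].round(2))
E
python3 st.py;python3 sw.py
```

```text
t 17.65 tcp bed [  7.2 -38.   96.2] under 41.5 F bed [ 2.2 -1.4  7. ] w 16.7 [0.968 0.252 0.    0.001]
phi tool 58.6 level yaw 54.8 tau tool [ 0.05 -0.54  0.02] q6 0.31
```

Emit:
{"op": "send_rows", "data": {"plan": [[[0, 0, 0], 0.13], [[0, 0, 0], 0.26], [[0, 0, 0], 0.39], [[0, 0, 0], 0.52], [[0, 0, 0], 0.65], [[0, 0, 0], 0.78], [[0, 0, 0], 0.78]]}}

```text
time_s: 18.35
tcp_pos: [0.5289, -0.4014, 0.1403]
tool_rot: [0.991, -0.134, -0.0, -0.001]
ft_force: [-2.8, 6.5, 6.5]
grip_width: 0.0136
```

```bash
python3 st.py;python3 sw.py
```

```text
t 18.35 tcp bed [  6.5 -36.5  95.8] under 41.1 F bed [0.3 6.2 7.4] w 13.6 [ 0.991 -0.134 -0.    -0.001]
phi tool 98.2 level yaw 99.5 tau tool [ 1.21 -0.85 -0.13] q6 1.09
```

Emit:
{"op": "send_rows", "data": {"plan": [[[0, 0, 0], 0.1], [[0, 0, 0], 0.2], [[0, 0, 0], 0.3], [[0, 0, 0], 0.3]]}}

```text
time_s: 18.75
tcp_pos: [0.5289, -0.4008, 0.1405]
tool_rot: [0.96, -0.28, -0.001, -0.001]
ft_force: [-3.3, 10.7, 9.9]
grip_width: 0.0152
```

```bash
python3 st.py;python3 sw.py
```

```text
t 18.75 tcp bed [  6.6 -35.9  96.1] under 41.4 F bed [ 1.2 10.3 10.7] w 15.2 [ 0.96  -0.28  -0.001 -0.001]
phi tool 113.4 level yaw 116.6 tau tool [ 1.46 -1.58 -0.19] q6 1.39
```

Emit:
{"op": "send_rows", "data": {"plan": [[[0, 0, 0], 0.1], [[0, 0, 0], 0.2], [[0, 0, 0], 0.2]]}}

```text
time_s: 19.05
tcp_pos: [0.5293, -0.4005, 0.1405]
tool_rot: [0.927, -0.375, -0.001, -0.001]
ft_force: [-1.0, 12.3, 11.0]
grip_width: 0.0165
```

```bash
python3 st.py;python3 sw.py
```

```text
t 19.05 tcp bed [  6.9 -35.5  95.9] under 41.2 F bed [ 3.6 12.1 10.6] w 16.5 [ 0.927 -0.375 -0.001 -0.001]
phi tool 124.1 level yaw 128.1 tau tool [ 1.63 -1.81 -0.18] q6 1.59
```

Emit:
{"op": "send_rows", "data": {"plan": [[[-2, -2, -2], 0.05], [[-2, -2, -2], 0.15], [[-2, -2, -2], 0.25], [[-2, -2, -2], 0.25]]}}

```text
time_s: 19.45
tcp_pos: [0.5294, -0.3987, 0.1415]
tool_rot: [0.873, -0.487, -0.0, -0.001]
ft_force: [3.0, 4.1, -2.2]
grip_width: 0.0174
```

```bash
python3 st.py;python3 sw.py
```

```text
t 19.45 tcp bed [  7.3 -33.8  96.8] under 42.1 F bed [ 1.1  4.4 -3.2] w 17.4 [ 0.873 -0.487 -0.    -0.001]
phi tool 138.3 level yaw 142.4 tau tool [ 0.92 -0.61 -0.13] q6 1.84
```

Emit:
{"op": "send_rows", "data": {"plan": [[[0, 0, 0], 0.1], [[0, 0, 0], 0.2], [[0, 0, 0], 0.2]]}}

```text
time_s: 19.75
tcp_pos: [0.5293, -0.3981, 0.1416]
tool_rot: [0.82, -0.572, -0.001, -0.001]
ft_force: [2.6, 8.1, 1.8]
grip_width: 0.0199
```

```bash
python3 st.py;python3 sw.py
```

```text
t 19.75 tcp bed [  7.2 -33.2  97. ] under 42.3 F bed [2.4 8.4 0.7] w 19.9 [ 0.82  -0.572 -0.001 -0.001]
phi tool 150.4 level yaw 153.8 tau tool [ 0.83 -1.39 -0.52] q6 2.04
```

The twist torque has risen to about 0.5 N m, so the screw has bottomed. I'll firm it up briefly.

Emit:
{"op": "send_rows", "data": {"plan": [[[0, 0, 0], 0.05], [[0, 0, 0], 0.1], [[0, 0, 0], 0.12], [[0, 0, 0], 0.12], [[0, 0, 0], 0.12]], "newtons": 30}}

```text
time_s: 20.25
tcp_pos: [0.5294, -0.398, 0.1419]
tool_rot: [0.786, -0.618, -0.001, -0.001]
ft_force: [1.6, 9.4, 3.3]
grip_width: 0.0211
```

```bash
python3 st.py;python3 sw.py
```

```text
t 20.25 tcp bed [  7.5 -33.1  97.2] under 42.5 F bed [2.2 9.5 2.5] w 21.1 [ 0.786 -0.618 -0.001 -0.001]
phi tool 157.7 level yaw 160.5 tau tool [ 0.81 -1.62 -0.68] q6 2.16
```

Emit:
{"op": "send_rows", "data": {"plan": [[[0, 0, 0], 0], [[0, 0, 0], 0], [[0, 0, 0], 0], [[0, 0, -20], 0], [[0, 0, -60], 0], [[0, 0, -90], 0], [[-40, 0, -100], 0], [[-80, 0, -100], 0], [[-114, 3, -100], 0], [[-114, 3, -100], 0]], "grip": 58}}

```text
time_s: 21.25
tcp_pos: [0.4984, -0.2865, 0.2422]
tool_rot: [0.786, -0.618, -0.0, -0.0]
ft_force: [0.3, -0.9, 0.1]
grip_width: 0.0581
```

```bash
python3 st.py
python3 - <<'E'
from g import *
for n in('top','scene'): cv2.imwrite(f'pics/bot_{n}.png',snapshot(n))
t,s=[cv2.imread(f'pics/bot_{n}.png') for n in('top','scene')]; s0=cv2.imread('pics/scene0.png')
o=np.zeros((600,800,3),np.uint8)
o[:300,:400]=cv2.resize(t[130:220,290:410],(400,300),interpolation=2); o[:300,400:]=cv2.resize(s[170:275,350:490],(400,300),interpolation=2)
o[300:,:400]=cv2.resize(s0[170:275,350:490],(400,300),interpolation=2)
o[300:,400:]=cv2.resize(s[190:265,370:470],(400,300),interpolation=2)
cv2.imwrite('pics/bot.png',o)
E
```

```text
t 21.25 tcp bed [ 20.9  74.6 205.3] under 150.6 F bed [ 0.3 -0.9 -0.1] w 58.1 [ 0.786 -0.618 -0.    -0.   ]
```

View pics/bot.png

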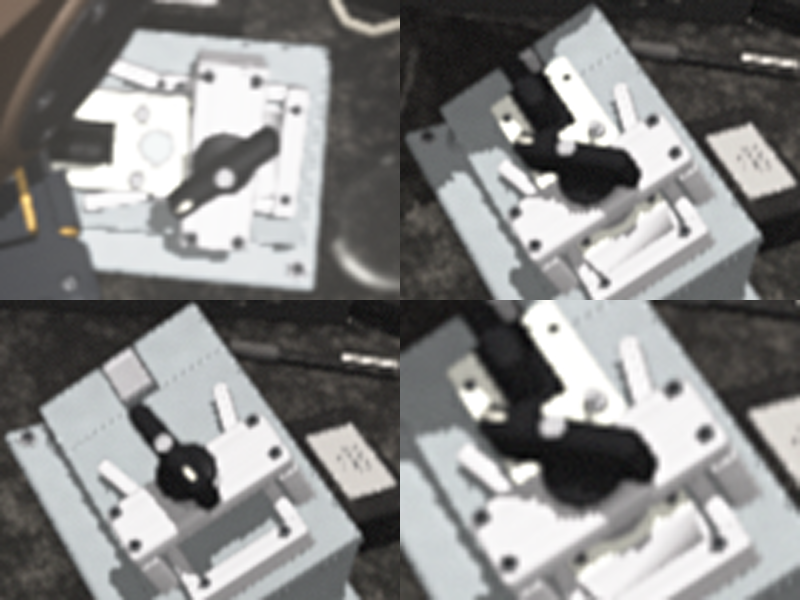

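The wing's marked end has gone from the right round to the lower left, and the cartridge is fully under the bridge against the stop. In the top view the wing ends are at about (341.6,193) and (373.4,169).

```bash
cat > wa.py <<'E'
from wing import *
def ang(p,a,b,z):
    A,B=plz(p,a,z),plz(p,b,z); d=B-A; return A.round(1),B.round(1),np.degrees(np.arctan2(d[0],d[1]))%180,np.hypot(*d[:2])
# auto: dark px in circle around axis, farthest-extent line
def auto(f,p,z=82,thr=75):
    im=cv2.imread(f); m=(cv2.cvtColor(im,6)<thr)
    ys,xs=np.nonzero(m); c=proj(p,[g(0,-38,z)])[0]; k=np.hypot(xs-c[0],ys-c[1])<26; Q=np.array([plz(p,(x,y),z)[:2]-[0,-38] for x,y in zip(xs[k],ys[k])])
    r=np.hypot(*Q.T); F=Q[(r>20)&(r<34)]; a=np.arctan2(F[:,0],F[:,1]); return np.degrees(np.angle(np.exp(2j*a).mean())/2)%180,abs(np.exp(2j*a).mean()),len(F)
if __name__=='__main__':
    pt=camera_params('top'); T=lambda u,v:(235+u/3.6-.4,128+v/3.6-.4)
    print('start',ang(pt,T(372,193),T(510,195),86)); print('bottom',ang(pt,(341.6-.4,193-.4),(373.4-.4,169-.4),82))
    for f in('pics/top0.png','pics/bot_top.png'): print(f,[auto(f,pt,z,t) for z,t in((82,75),(82,95))])
E
python3 wa.py
```

```text
start (array([ 0.8, -5.6, 86. ]), array([  5.7, -67.5,  86. ]), np.float64(175.49310865788993), np.float64(62.08663805877523))
bottom (array([-18.6, -12.7,  82. ]), array([ 25.9, -60. ,  82. ]), np.float64(136.73214976822717), np.float64(64.99112055250247))
pics/top0.png [(np.float64(175.85220613722004), np.float64(0.896964956072015), 83), (np.float64(174.29450075028154), np.float64(0.8352593977686092), 123)]
pics/bot_top.png [(np.float64(134.9231427290775), np.float64(0.8143046207698751), 21), (np.float64(137.37810563383576), np.float64(0.8734650615234542), 74)]
```

The screw turned 141° (2.46 rad, inside the 1.9–2.7 range) and the wing is at φ≈136.7°. It must be backed off to about 91.5°, where its faces are vertical and the jaws grip it flush.

```bash
python3 - <<'E'
from g import *
from to import rel
rel(gl(-39,-36,225),th-np.pi/2); rel(gl(-39,-36,137))
E
python3 sw.py
```

```text
tcp [ 0.4997 -0.2895  0.2421] shift [116.3  -5.5  17.2] twist 0.3402376972025234 t 21.35 q [-0.64  0.42  1.68 -0.    1.04  2.27] F [0.4 1.1 0.4] w 0.0582449310390577
tcp [ 0.4997 -0.2895  0.2421] shift [116.2  -5.5 105.2] twist None t 21.35 q [-0.64  0.42  1.68 -0.    1.04  2.27] F [0.4 1.1 0.4] w 0.0582449310390577
phi tool 157.8 level yaw 160.5 tau tool [-0.14 -0.09 -0.01] q6 2.27
```

Emit:
{"op": "send_rows", "data": {"plan": [[[30, -1, 5], -0.12], [[70, -3, 10], -0.24], [[110, -5, 15], -0.34], [[116, -5, 30], -0.34], [[116, -5, 70], -0.34], [[116, -5, 95], -0.34], [[116, -5, 105], -0.34], [[116, -5, 105], -0.34]]}}

```text
time_s: 22.15
tcp_pos: [0.5311, -0.4012, 0.1351]
tool_rot: [0.879, -0.478, -0.001, -0.0]
ft_force: [-0.3, 0.6, -0.0]
grip_width: 0.0581
```

```bash
python3 st.py; python3 sw.py
```

```text
t 22.15 tcp bed [  5.8 -36.1  90.3] under 35.6 F bed [-0.3  0.5  0.2] w 58.1 [ 0.879 -0.478 -0.001 -0.   ]
phi tool 137.0 level yaw 141.1 tau tool [-0.15 -0.13  0.01] q6 1.82
```

Emit:
{"op": "send_rows", "data": {"plan": [[[0, 0, 0], 0], [[0, 0, 0], 0], [[0, 0, 0], 0], [[0, 0, 0], 0], [[0, 0, 0], 0]], "grip": 8, "newtons": 15}}

```text
time_s: 22.65
tcp_pos: [0.5316, -0.4011, 0.1371]
tool_rot: [0.879, -0.477, 0.0, 0.0]
ft_force: [-0.7, 0.6, 0.3]
grip_width: 0.0234
```

```bash
python3 st.py; python3 sw.py
```

```text
t 22.65 tcp bed [  7.2 -36.   91.8] under 37.1 F bed [-0.5  0.5  0.6] w 23.4 [ 0.879 -0.477  0.     0.   ]
phi tool 137.0 level yaw 141.1 tau tool [-0.11 -0.17  0.01] q6 1.82
```

Gripped. I'll turn back 0.86 rad in level yaw, to about 92°.

Emit:
{"op": "send_rows", "data": {"plan": [[[0, 0, 0], -0.1], [[0, 0, 0], -0.2], [[0, 0, 0], -0.3], [[0, 0, 0], -0.4], [[0, 0, 0], -0.5], [[0, 0, 0], -0.6], [[0, 0, 0], -0.7], [[0, 0, 0], -0.8], [[0, 0, 0], -0.86], [[0, 0, 0], -0.86], [[0, 0, 0], -0.86]]}}

```text
time_s: 23.75
tcp_pos: [0.5314, -0.4017, 0.1377]
tool_rot: [0.998, -0.067, 0.0, 0.001]
ft_force: [-3.5, -0.7, 6.1]
grip_width: 0.0131
```

```bash
python3 st.py; python3 sw.py
```

```text
t 23.75 tcp bed [  7.4 -36.5  92.4] under 37.7 F bed [ 0.1 -1.1  7. ] w 13.1 [ 0.998 -0.067  0.     0.001]
phi tool 91.5 level yaw 91.8 tau tool [-0.19 -0.59 -0.1 ] q6 0.96
```

Emit:
{"op": "send_rows", "data": {"plan": [[[0, 0, 0], 0], [[0, 0, 0], 0], [[0, 0, 0], 0], [[0, 0, -20], 0], [[0, 0, -60], 0], [[0, 0, -90], 0], [[-15, -40, -105], 0], [[-30, -75, -105], 0], [[-44, -105, -105], 0], [[-44, -105, -105], 0], [[-44, -105, -105], 0]], "grip": 50}}

```text
time_s: 24.85
tcp_pos: [0.5023, -0.2908, 0.242]
tool_rot: [0.998, -0.067, 0.0, 0.0]
ft_force: [0.8, -0.2, 0.1]
grip_width: 0.0501
```

```bash
python3 st.py
python3 - <<'E'
from wa import *
for n in('top','scene'): cv2.imwrite(f'pics/fin_{n}.png',snapshot(n))
pt,ps=camera_params('top'),camera_params('scene')
print([auto('pics/fin_top.png',pt,z,t) for z,t in((82,75),(82,95))])
# cart rear bolts, bystanders
for n,p in(('top',pt),('scene',ps)):
    exp=proj(p,[g(sx*20,48.7,22) for sx in(-1,1)])
    gr=cv2.cvtColor(cv2.imread(f'pics/fin_{n}.png'),6); bl=cv2.morphologyEx(gr,cv2.MORPH_BLACKHAT,np.ones((5,5)))
    nn,l,st,ce=cv2.connectedComponentsWithStats((bl>40).astype(np.uint8))
    for k in range(1,nn):
        if 2<=st[k,4]<=14 and min(np.linalg.norm(exp-ce[k],axis=1))<5: print(n,ce[k].round(1),plz(p,ce[k],22).round(1))
a,b=cv2.imread('pics/scene0.png').astype(int),cv2.imread('pics/fin_scene.png').astype(int)
for nm,(u0,v0,u1,v1) in dict(jar=(290,285,335,342),timer=(190,240,248,296),carton=(330,300,408,390)).items(): print(nm,'diff',np.abs(a-b)[v0:v1,u0:u1].mean().round(1))
E
```

```text
t 24.85 tcp bed [ 24.5  70.7 203. ] under 148.3 F bed [ 0.7 -0.1 -0.4] w 50.1 [ 0.998 -0.067  0.     0.   ]
[(np.float64(101.15893160174157), np.float64(0.6237845774013824), 86), (np.float64(44.90850224214918), np.float64(0.11574530064325451), 237)]
scene [407.7 196.6] [16.7 49.5 22. ]
scene [386.9 210.9] [-23.   49.5  22. ]
jar diff 3.7
timer diff 3.2
carton diff 3.2
```

Run:
```python
from wa import *
for f,n in(('fin_top','top'),('fin_scene','scene'),('bot_scene','scene')):
    p=camera_params(n); im=cv2.cvtColor(cv2.imread(f'pics/{f}.png'),6); m=(im<75)
    ys,xs=np.nonzero(m); c=proj(p,[g(0,-38,84)])[0]; k=np.hypot(xs-c[0],ys-c[1])<30
    Q=np.array([plz(p,(x,y),84)[:2]-[-1,-37] for x,y in zip(xs[k],ys[k])]); r=np.hypot(*Q.T); F=Q[(r>22)&(r<33)]
    print(f,np.histogram(np.degrees(np.arctan2(F[:,0],F[:,1]))%360,bins=np.arange(0,361,20))[0])
```

```text
fin_top [ 0  0  0  4 38  0  0  0  0  0  0  0  0  0  2  8 19  0]
fin_scene [40  2  0  0 27 42 41 28 43 45 22 35 42 23  0  0  2 40]
bot_scene [40  2  0  0  0  0 14 46 45 45 20  0  0  0 10 19  3 40]
```

```bash
python3 -c "
from plant import *
s=read_state();print(s['time_s'],s['ft_force']);print(sign_off())"
```

```text
24.95 [ 0.19968114 -0.33819717  0.07525352]
the job is handed in; nothing more can be done
None
```

I fitted the cartridge, ran the wing screw to its bottom and backed it off about 45°, then handed the job in at 25 s of the 56 s allowed. The interface gives no verdict, so this rests on my own checks.

**How it was done**
- The tool can only point down, so I held the fin by its two ends. I rolled the cartridge 30° in the jaws by drawing it against the bed's upper edge from behind, then laid it between the flared rails and slid it under the bridge.
- I gripped the wing lightly and turned it clockwise until it stalled, then turned it back.

**Last checks**
- **Cartridge:** it stopped hard at 24 N. Its rear bolts are at bed y ≈ 49 mm, which puts its middle about 2–3 mm below the bed origin in y, where home is −3. It did not move during the screw work.
- **Gate:** its raised edge looked the same as at the start when I compared the pictures right after seating. I judged this from pixels, not from a direct measurement.
- **Screw:** it turned 141° (2.46 rad, within the 1.9–2.7 expected) and stalled at about 0.7 N m. Backing off took the wing from about 137° to 91.5°, with the jaws flush on it at 13.1 mm.
- **Bystanders:** the jar, timer and carton show no change from the first picture. The robot was clear, with no force on the wrist.

**Disagreements**
- The automatic angle fit on the final top picture was spoiled by other dark pixels (101° and 45°). A histogram of the same picture put the uphill wing end at 80–100°, which agrees with the jaws.
- The cartridge reads about 3 mm off centre across the bed in the scene picture. The rails allow only ±1.5 mm, so I put the rest down to bed calibration error.

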